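# Open the bench rewinder's spring tailstock to its marker

### The job

Get the bench rewinder ready for the next yarn package: turn the speed dial on its headstock to 4, then draw the spring-loaded tailstock back by its crossbar handle until its pointer stands at the marker clamped on the rule, which is the opening this tube length needs. Finish while still holding the handle there, so that the colleague across the table can drop the package in between the centres: do not let go and never let the tailstock snap back. Leave the marker as it is set and do not disturb the bare tube and the thread snips beside the machine.

Things in the scene. Friction and masses are not known exactly. Their poses are not given: they have to be found in the camera images.
- rewinder: Bench rewinder, fixed: grey bed 180 mm (x) by 440 mm (y), top 22 mm up; origin on the table, mid-bed. Spindle line along its y, 112 mm up. White headstock box at +y (x -70..70, y 95..200, top 150 mm) with the dial on top and a motor to y 260; white tailstock carriage in the middle; low bracket and spring barrel at -y. Its +x side is the operator's: rule and switch. z is up; place and yaw vary.
- dial (a joint): Speed dial, rad, growing clockwise seen from above: 0 at tick 0, 0.471 (27 deg) a division, 4.712 at tick 10; setting 4 is 1.885. 11 ticks, long at 0, 5, 10. Tick 0 lies 45 deg from the machine's +x towards -y, tick 5 along its -x, so the bearing counter-clockwise from its +x is -45 deg minus the reading. Starts between 0.8 and 3.1 divisions; stays where left; friction 0.04 N m.
- dial_grip (a point): On the dial's vertical axis, 180 mm above the table, 4 mm below the knob's top. Black knob: bar 12 mm wide, 46 long, z 158 to 184 mm, over a round skirt 54 mm across (top at z 160), on an aluminium scale plate 88 mm across. The bar lies along the line from this axis to dial_pointer; a white line on its top runs from the middle to the pointing end.
- dial_pointer (a point): Pointing end of the dial, on the skirt's rim 27 mm out from the axis, 160 mm above the table; the direction from the axis to it is what the scale reads.
- tail (a joint): Travel of the spring-return tailstock, m: 0 where the spring keeps it (as it starts), 0.085 at the outer stop; grows as it is drawn along the machine's -y, away from the headstock. The spring pulls back with 6 N at 0 and 120 N/m more (10 to 14 N at the marker), friction 1 N; let go, it shoots back.
- tail_handle (a point): Middle of the tailstock's crossbar handle: horizontal black rubber bar 16 mm in diameter along the machine's x, 184 mm above the table, 72 mm free between its two 12 mm posts. 34 mm are free under it down to the tailstock's top (z 142 mm, 36 mm long along y). Moves with the tailstock.
- tail_pointer (a point): Tip of the tailstock's flat black pointer, 3 mm wide at its tip, over the rule on the bed's operator (+x) edge, 30 mm above the table; moves with the tailstock and has the crossbar's machine y, 79 mm from it to machine +x.
- marker_line (a point): White line across the top of the small dark steel set marker (14 mm along y, 18 mm wide, 22 high, thumb screw outside) clamped on the rule's outer edge, 33 mm above the table. The tailstock is at the mark when tail_pointer and marker_line have the same machine y: 35 to 65 mm of travel, differing from start to start. It slips if pushed with over 8 N.
- tube: Bystander: bare cardboard tube 79 mm in diameter and 58 mm tall, standing on the table on the operator's side of the rewinder. Origin at the centre of its underside.
- snips: Bystander: thread snips 110 mm long, 12 mm high, lying on the operator's side. Origin at their middle on the table.

How it is judged:
By the outcome, as a careful person would: the job done as asked, in the order asked, and still so for the second after the job is handed in, while the arm keeps its last pose, push and grip.
It also fails if it takes over 54 s, if anything falls off the work surface, if the arm or the gripper's body presses on something with over 40 N, if the wrist force passes 120 N, or if a joint passes its speed limit or range.

### The arm

A 6-joint arm with a two-finger parallel gripper is mounted at the origin on the work surface. World frame = base frame: x ahead of the robot, y to its left, z up, the work surface at z = 0. Lengths are in mm, angles in rad, forces in N, time in s.
With the tool pointing down it reaches from about 350 to 775 mm from the base axis. Payload 7.3 kg.
Tool frame: the origin (TCP) lies at the very end of the fingers, on their centre line; the grasp point (between the pads) lies 19 mm behind it; z points along the fingers, y is the line along which they close (so a half turn about z gives the same grasp; the last joint's range is limited). The gripper opens to 92 mm and grips with 3 to 60 N. Pads are 19 mm wide; open, the fingers measure 130 mm over their backs; the gripper's body (75 mm by 190 mm) begins 47 mm behind the grasp point.
Start: joints at [-1.48, 0.342, 1.524, -0, 1.275, -0.146], TCP at [123.183, -510.363, 226.741] pointing down, gripper open.
Joint ranges: [-2.53, 2.53], [-0.77, 2.02], [0.04, 2.7], [-1, 4.14], [0.28, 2.66], [-3.11, 3.11]. Speed limits (rad/s): [2.57, 2.57, 3.14, 3.14, 3.14, 3.14].

### API

Orientations are given as [roll, pitch, yaw] about the fixed x, y, z axes, in that order (R = Rz(yaw) Ry(pitch) Rx(roll)).
In Python, from plant import get_obs, vision, workorder gives the robot as it stands.
- The arm moves only by the shell command python3 -m pendant 'ROWS' [OPENING]. ROWS is a JSON object of lists of equal length, an entry for each row: "dp": the shift along the tool's x, y, z in m, a list of three; "rotation": the turn, a rotation vector about the tool's x, y, z in rad, a list of three. A call has 1 to 8 rows; each row is the pose to reach, as a shift and turn from the pose commanded when the call began, along the tool's axes at that moment; what a row does not reach only later rows make up. A row lasts 1/8 s, in which the tool goes at most 62.5 mm and 10.7 degrees, less where a joint would pass 70% of its speed; a pose out of reach is approached as far as the arm can. A call with a gripper value outside its range is refused whole. OPENING is the finger opening in m, from 0 to 0.0918, set as the call begins (- or left out, the last holds). The fingers move at their own pace and stop on an object; the grip force is fixed at half the most. Time passes only in rows, so rows that repeat a pose let the fingers close. It gives the time, the measured TCP pose, the force, the opening and the grip force at its end, in the units of the state.
- get_obs(): the state, without advancing time (a new reading comes with each control period).
- vision.capture(name): name is "scene" or "side" or "wrist"; returns a dict with "pixels" (420x560x3 uint8, red, green, blue), "vfov" (degrees; the focal length in pixels is half the picture's height over the tangent of half this angle, whatever the lens; pixels are square), "cx", "cy" (the principal point, pixels), "pose" (4x4, takes a point from camera to world coordinates); the wrist camera has in their place "T_tool_cam" (4x4, takes a point from camera to tool coordinates, whose origin is the TCP and whose axes are the flange's). Camera axes: x right, y up, looking along -z (the intrinsics and any distortion apply to the point x, -y, -z); pixel columns grow to the right and rows downward; lengths in mm; the calibration is good to about 2 mm. A picture is of the moment at which its call begins: read the wrist's pose just before it. There is no depth.
- workorder.close_job(): hands the job in; it is judged then, once.
The state is a dict: "time": time; "joint_positions": joint angles; "dq": joint speeds; "tau": joint torques, N m; "tool_pos": TCP position; "tcp_rot": TCP orientation; "contact_force": force on the tool from outside, world axes, zero at the start; "moment": the same for the moment, N m; "grip_width": finger opening in mm; "finger_force": force on a finger pad.
Only numpy, scipy, OpenCV 4.12 (cv2) and the standard library are available. Lean on these libraries where they do the work, as an engineer would, in place of code of your own. Each camera call takes 0.05 s, during which the arm holds its last target. There are 200 camera calls.

## Working session

There is one attempt and no reset: what is moved stays moved. The work goes in short steps, Python scripts to look and compute and a shell command to move; the robot and the scene stay as the last step left them, time stands still between calls to the robot, and variables do not carry over. Pictures are saved under pics/ and viewed, at most 10 in all, crops included, and the job is handed in when it is done.

```bash
mkdir -p pics; ls
cat > h.py <<'E'
import numpy as np, cv2
from plant import get_obs, vision
from scipy.spatial.transform import Rotation as R
def cap(n,save=None):
    o=get_obs(); c=vision.capture(n)
    if 'pose' in c: T=np.array(c['pose'])
    else:
        W=np.eye(4); W[:3,:3]=R.from_euler('xyz',o['tcp_rot']).as_matrix(); W[:3,3]=o['tool_pos']
        T=W@np.array(c['T_tool_cam'])
    f=210/np.tan(np.radians(c['vfov'])/2)
    if save: cv2.imwrite('pics/'+save,c['pixels'][:,:,::-1])
    return dict(T=T,f=f,cx=c['cx'],cy=c['cy'],im=c['pixels'],raw=c)
def ray(c,u,v):
    d=c['T'][:3,:3]@np.array([(u-c['cx'])/c['f'],-(v-c['cy'])/c['f'],-1]); return c['T'][:3,3],d
def plane(c,u,v,z):
    o,d=ray(c,u,v); return o+d*(z-o[2])/d[2]
def proj(c,p):
    q=np.linalg.inv(c['T'])@np.append(p,1); return c['cx']-c['f']*q[0]/q[2], c['cy']+c['f']*q[1]/q[2]
E
python3 - <<'E'
from h import *
print(get_obs())
for n in('scene','side','wrist'):
    c=cap(n,n+'0.png'); print(n,{k:v for k,v in c['raw'].items() if k!='pixels'})
a=cv2.imread('pics/scene0.png');b=cv2.imread('pics/side0.png')
E
```

```text
pics
{'time': 0.0, 'joint_positions': array([-1.48001103e+00,  3.42719672e-01,  1.52501055e+00, -1.70615468e-05,
        1.27543026e+00, -1.46045284e-01]), 'dq': array([ 0.00153619, -0.00012562, -0.00035155, -0.0002009 ,  0.00085638,
       -0.00014467]), 'tau': array([-1.73202381e-03, -4.31250286e+01, -2.44215381e+01,  7.15850922e-02,
        5.58888889e-02, -1.26355239e-04]), 'tool_pos': array([ 123.13237376, -509.92899871,  226.04881987]), 'tcp_rot': array([-3.14003914e+00, -2.12020219e-04,  2.36835391e-01]), 'contact_force': array([-0.32424972, -0.931088  , -0.69048864]), 'moment': array([-0.04218544, -0.00556015, -0.02172452]), 'finger_force': 0.0, 'grip_width': 91.9879566856894}
scene {'vfov': 57.699918302953655, 'cx': 277.10163809406754, 'cy': 207.22489740697998, 'pose': array([[ 6.36850683e-01, -4.48444074e-01,  6.27151592e-01,
         1.02478999e+03],
       [ 7.70972359e-01,  3.65375465e-01, -5.21634347e-01,
        -3.34276738e+02],
       [ 4.77802726e-03,  8.15719732e-01,  5.78427600e-01,
         5.11421946e+02],
       [ 0.00000000e+00,  0.00000000e+00,  0.00000000e+0
[... 206 characters left out ...]
],
       [ 5.14796801e-01, -5.04299695e-01,  6.93300852e-01,
         6.09679271e+02],
       [-8.33084585e-03,  8.05710386e-01,  5.92251104e-01,
         6.54524412e+02],
       [ 0.00000000e+00,  0.00000000e+00,  0.00000000e+00,
         1.00000000e+00]])}
wrist {'vfov': 59.97668063793028, 'cx': 280.6887305649838, 'cy': 207.01373935037665, 'T_tool_cam': array([[-7.96972749e-04,  9.60716354e-01,  2.77530994e-01,
         7.46408349e+01],
       [ 9.99999547e-01,  6.21135105e-04,  7.21496839e-04,
         1.07978351e+00],
       [ 5.20769569e-04,  2.77531443e-01, -9.60716413e-01,
        -1.58133209e+02],
       [ 0.00000000e+00,  0.00000000e+00,  0.00000000e+00,
         1.00000000e+00]])}
```

View pics/scene0.png

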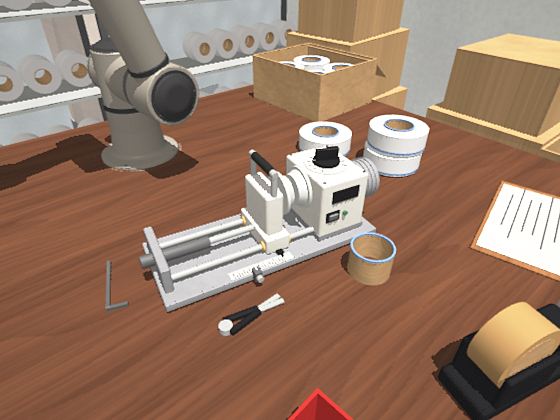

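View pics/side0.png

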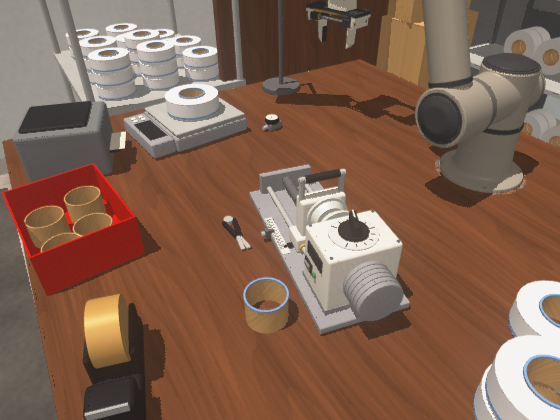

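Scene: headstock dial at about (327,155), crossbar at (262,162), marker at (258,277), and pointer at about (281,252). The snips are at (250,313) and the tube at (372,258). Side: dial at (354,228), crossbar at (325,177), marker at (266,236). I'll triangulate roughly.

```bash
cat >> h.py <<'E'
def tri(a,p,b,q):
    o1,d1=ray(a,*p);o2,d2=ray(b,*q); d1=d1/np.linalg.norm(d1);d2=d2/np.linalg.norm(d2)
    A=np.stack([d1,-d2],1); s=np.linalg.lstsq(A,o2-o1,rcond=None)[0]
    x,y=o1+d1*s[0],o2+d2*s[1]; return (x+y)/2,np.linalg.norm(x-y)
E
python3 - <<'E'
from h import *
a=cap('scene');b=cap('side')
for n,p,q in(('dialtop',(327,151),(354,215)),('handle',(262,162),(325,177)),('marker',(258,272),(266,234))): print(n,tri(a,p,b,q))
print('dial z184',plane(a,327,150,184),plane(b,353,213,184),'handle z184',plane(a,262,162,184),plane(b,325,177,184))
print('bed corners scene z22',plane(a,168,303,22),plane(a,376,227,22),plane(a,141,235,22))
print('tube top z58',plane(a,373,247,58),plane(b,266,294,58),'snips',plane(a,250,313,6))
E
```

```text
dialtop (array([578.02282221, 157.94988867, 180.85987034]), np.float64(7.375228337682932))
handle (array([544.19443286,  30.82581064, 181.15010901]), np.float64(3.475938194719613))
marker (array([632.91702629, -48.03794406,  22.00003748]), np.float64(9.145626975325419))
dial z184 [585.36749642 152.81476275 184.        ] [573.91032929 152.68486816 184.        ] handle z184 [545.33043871  28.88629358 184.        ] [549.18755246  36.1659113  184.        ]
bed corners scene z22 [ 590.24465438 -203.8173913    22.        ] [678.23549767 220.87217761  22.        ] [ 395.87615903 -166.11651174   22.        ]
tube top z58 [737.16625698 129.49890829  58.        ] [737.68745772 133.37970491  58.        ] snips [ 680.77734339 -104.86731354    6.        ]
```

```bash
python3 -m pendant '{"dp":[[0.02,-0.015,-0.02],[0.065,-0.05,-0.05],[0.11,-0.083,-0.08],[0.155,-0.117,-0.1],[0.2,-0.151,-0.104],[0.245,-0.185,-0.104],[0.29,-0.219,-0.104],[0.335,-0.253,-0.104]],"rotation":[[0,0,0],[0,0,0],[0,0,0],[0,0,0],[0,0,0],[0,0,0],[0,0,0],[0,0,0]]}' -
python3 -m pendant '{"dp":[[0.045,-0.034,0],[0.09,-0.068,0],[0.135,-0.102,0],[0.18,-0.136,0],[0.225,-0.17,0],[0.253,-0.191,0],[0.253,-0.191,0],[0.253,-0.191,0]],"rotation":[[0,0,0.05],[0,0,0.12],[0,0,0.19],[0,0,0.26],[0,0,0.33],[0,0,0.4],[0,0,0.44],[0,0,0.44]]}' -
python3 - <<'E'
from h import *
o=get_obs();print(o['time'],o['tool_pos'],o['tcp_rot'],o['joint_positions'])
cap('wrist','w1.png')
E
```

```text
time: 1.25
tool_pos: [390.3, -184.2, 330.9]
tcp_rot: [3.141, -0.0, 0.237]
contact_force: [0.1, -1.0, -0.2]
grip_width: 92.0
finger_force: 0.0
time: 2.25
tool_pos: [590.6, 59.6, 330.1]
tcp_rot: [3.141, 0.001, -0.202]
contact_force: [0.2, -0.4, 0.1]
grip_width: 91.5
finger_force: 0.0
2.25 [590.61145965  59.57864083 330.12192704] [ 3.14121321e+00  9.92570526e-04 -2.02089117e-01] [-2.84169058e-02  4.24050262e-01  1.11929424e+00 -2.02299695e-04
  1.59929135e+00  1.74446269e+00]
```

View pics/w1.png

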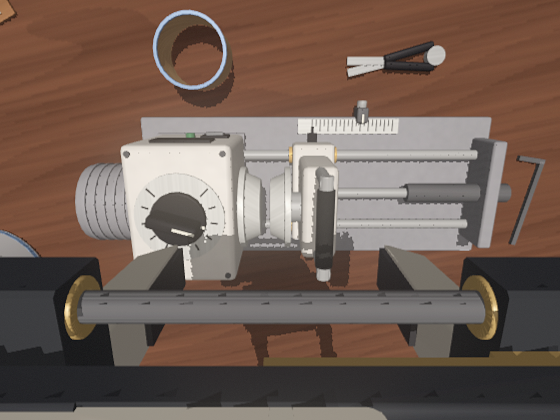

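The wrist view shows the dial at about (177,218) with its white line pointing lower right, the crossbar at about (325,228), the pointer at (312,135) and the marker at (362,115). I'll enlarge two crops side by side.

Run:
```python
import cv2,numpy as np
i=cv2.imread('pics/w1.png')
a=cv2.resize(i[165:285,120:230],None,fx=3.5,fy=3.5,interpolation=cv2.INTER_CUBIC)
b=cv2.resize(i[90:160,290:400],None,fx=3.5,fy=3.5,interpolation=cv2.INTER_CUBIC)
o=np.zeros((430,780,3),np.uint8);o[:420,:385]=a;o[:245,390:775]=b;cv2.imwrite('pics/w1c.png',o)
```

```text
(no output)
```

View pics/w1c.png

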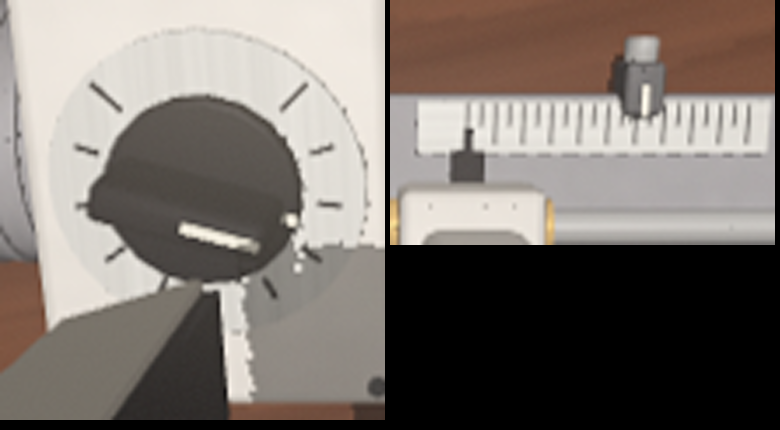

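```bash
cat > m1.py <<'E'
from h import *
import pickle
c=cap('wrist')
L=[plane(c,171.4,230.4,184),plane(c,193.7,235.6,184)]
print('line',L)
dot=plane(c,203.1,227.9,160); sk=plane(c,177.7,219.3,160); print('dot',dot,'skirt',sk, np.linalg.norm(dot-sk))
g=cv2.cvtColor(c['im'],cv2.COLOR_RGB2GRAY)
# skirt: dark blob in dial area
m=np.zeros_like(g);m[185:250,140:210]=(g[185:250,140:210]<110)*255
k=max(cv2.findContours(m,0,1)[0],key=cv2.contourArea);print('skirt ell',cv2.fitEllipse(k))
# ticks (z about 150)
t={n:plane(c,120+x/3.5,165+y/3.5,152) for n,x,y in((0,295,97),(1,322,150),(2,330,205),(3,313,255),(9,88,150),(10,105,97))}
# rows: handle edges at several heights
for v in(200,215,230,245,260):
    r=g[v,305:350].astype(int); d=np.where(r<75)[0]+305; print(v,d.min(),d.max())
ptr=plane(c,312.3,127.1,30);mk=plane(c,363.4,118.6,33);print('ptr',ptr,'mark',mk)
h=plane(c,325,228,188);print('h',h,plane(c,326,190,192),plane(c,323,270,192))
# yaw from bed far edge (z22)
e1,e2=plane(c,143,118,22),plane(c,489,118,22);print('edge',e1,e2)
print('yaw est', np.degrees(np.arctan2(*(e1-e2)[[1,0]]))-90)
for y in(np.degrees(np.arctan2(*(e1-e2)[[1,0]]))-90,):
    y=np.radians(y);X=np.array([np.cos(y),np.sin(y),0]);Y=np.array([-np.sin(y),np.cos(y),0])
    print('travel',(ptr-mk)@Y,'handle-ptr',(h-ptr)@Y,(h-ptr)@X)
    br=lambda d:np.degrees(np.arctan2(d@Y,d@X))
    print('bearing line',br(L[1]-L[0]),(-45-br(L[1]-L[0]))/27,'dot',(-45-br(dot-sk))/27)
    for n in t: print(n,br(t[n]-sk),-45-27*n)
E
python3 m1.py
```

```text
line [array([575.98366112, 160.29416137, 184.        ]), array([567.24096408, 142.21430708, 184.        ])]
dot [565.37992803 139.13542485 160.        ] skirt [578.60243058 160.50621352 160.        ] 25.13056271174454
skirt ell ((175.89480590820312, 219.09751892089844), (52.60115432739258, 57.4565544128418), 90.05592346191406)
200 317 333
215 317 332
230 316 332
245 315 331
260 306 349
ptr [626.55145156  11.03826787  30.        ] mark [624.22222481 -51.49126915  33.        ]
h [552.20465492  26.57075383 188.        ] [586.73749939  20.2971333  192.        ] [514.88145027  35.23094832 192.        ]
edge [679.37930153 215.19150281  22.        ] [ 592.41955502 -207.19120668   22.        ]
yaw est -11.633451870800457
travel 61.71472365540878 handle-ptr 0.221395521264857 -75.95166406387483
bearing line -104.17310828563514 2.191596603171672 dot 2.411570144659162
0 -46.199216534051814 -45
1 -74.1267724579921 -72
2 -101.97539279970805 -99
3 -128.57474772849872 -126
9 74.71012414930334 -288
10 48.00764627420382 -315
```

```bash
python3 -m pendant '{"dp":[[-0.005,-0.012,0],[-0.01,-0.03,0.01],[-0.015,-0.045,0.025],[-0.02,-0.06,0.04],[-0.025,-0.075,0.06],[-0.03,-0.09,0.08],[-0.0335,-0.0958,0.095],[-0.0335,-0.0958,0.1]],"rotation":[[0,0,-0.17],[0,0,-0.34],[0,0,-0.51],[0,0,-0.68],[0,0,-0.85],[0,0,-1.02],[0,0,-1.19],[0,0,-1.285]]}' -
python3 - <<'E'
from h import *
o=get_obs();print(o['tool_pos'],o['tcp_rot'],o['joint_positions'])
cap('wrist','w2.png')
E
```

```text
time: 3.35
tool_pos: [576.4, 159.7, 229.9]
tcp_rot: [-3.14, 0.001, 1.086]
contact_force: [-0.3, 0.2, -0.2]
grip_width: 92.0
finger_force: 0.0
[576.39605744 159.66614564 229.85198813] [-3.14033825e+00  9.34462718e-04  1.08637024e+00] [ 1.42155843e-01  4.76523001e-01  1.30472821e+00 -2.18648194e-05
  1.36190551e+00  6.26587065e-01]
```

View pics/w2.png

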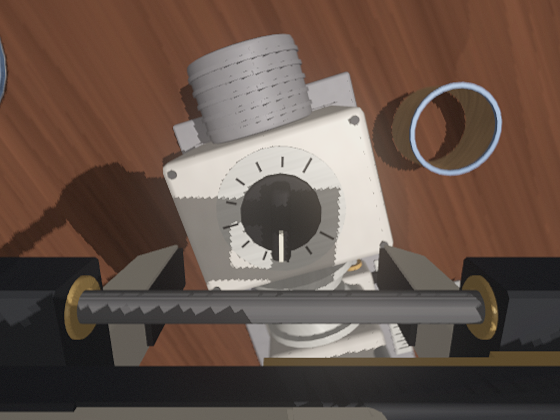

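The white line runs straight down at u≈281 (v 233–261). The bar is therefore aligned with the tool x axis and centred between the fingers, so I can descend and grip.

```bash
python3 -m pendant '{"dp":[[0,0,0.012],[0,0,0.028],[0,0,0.044],[0,0,0.056],[0,0,0.063],[0,0,0.0653],[0,0,0.0653]],"rotation":[[0,0,0],[0,0,0],[0,0,0],[0,0,0],[0,0,0],[0,0,0],[0,0,0]]}' -
python3 -m pendant '{"dp":[[0,0,0],[0,0,0],[0,0,0],[0,0,0],[0,0,0],[0,0,0]],"rotation":[[0,0,0],[0,0,0],[0,0,0],[0,0,0],[0,0,0],[0,0,0]]}' 0.004
```

```text
time: 4.28
tool_pos: [577.3, 159.8, 165.6]
tcp_rot: [3.141, -0.0, 1.082]
contact_force: [0.0, 0.1, -1.0]
grip_width: 91.8
finger_force: 0.0
time: 5.03
tool_pos: [577.1, 159.8, 165.4]
tcp_rot: [3.142, 0.0, 1.082]
contact_force: [0.2, 0.0, 0.3]
grip_width: 36.5
finger_force: 0.0
```

```bash
python3 -m pendant '{"dp":[[0,0,0],[0,0,0],[0,0,0],[0,0,0],[0,0,0],[0,0,0]],"rotation":[[0,0,0],[0,0,0],[0,0,0],[0,0,0],[0,0,0],[0,0,0]]}' 0.004
```

```text
time: 5.78
tool_pos: [576.5, 160.1, 165.4]
tcp_rot: [-3.14, 0.0, 1.082]
contact_force: [-4.1, 2.7, 2.2]
grip_width: 11.8
finger_force: 30.0
```

```bash
python3 -m pendant '{"dp":[[0,0,0],[0,0,0],[0,0,0],[0,0,0],[0,0,0],[0,0,0],[0,0,0],[0,0,0]],"rotation":[[0,0,0.07],[0,0,0.2],[0,0,0.35],[0,0,0.5],[0,0,0.65],[0,0,0.76],[0,0,0.814],[0,0,0.814]]}' -
python3 - <<'E'
from h import *
o=get_obs();print(o['tool_pos'],o['tcp_rot'],o['joint_positions'],o['moment'])
E
```

```text
time: 6.78
tool_pos: [575.0, 162.0, 165.4]
tcp_rot: [-3.138, 0.003, 0.268]
contact_force: [-10.0, 8.8, 4.6]
grip_width: 11.6
finger_force: 30.0
[574.98691991 161.985805   165.37002036] [-3.13751681  0.00326796  0.26807114] [0.14440293 0.52680248 1.40334409 0.00388464 1.21519431 1.44577549] [1.36114383 1.70727392 0.01798515]
```

```bash
python3 -m pendant '{"dp":[[0,0,0],[0,0,0],[0,0,-0.003],[0,0,-0.02],[0,0,-0.045],[0,0,-0.08],[0,0,-0.1],[0,0,-0.1]],"rotation":[[0,0,0],[0,0,0],[0,0,0],[0,0,0],[0,0,0],[0,0,0],[0,0,0],[0,0,0]]}' 0.09
python3 - <<'E'
from h import *
o=get_obs();print(o['tool_pos'],o['tcp_rot'])
c=cap('wrist'); i=c['im'][:,:,::-1]; cv2.imwrite('pics/w3raw.png',i)
cv2.imwrite('pics/w3.png',cv2.resize(i[110:310,180:400],None,fx=3,fy=3,interpolation=cv2.INTER_CUBIC))
E
```

```text
time: 7.78
tool_pos: [578.1, 159.6, 267.2]
tcp_rot: [3.141, -0.004, 0.267]
contact_force: [0.1, 0.4, -0.4]
grip_width: 86.6
finger_force: 0.0
[578.14559112 159.56540801 267.15328141] [ 3.14070791 -0.00414229  0.26737208]
```

View pics/w3.png

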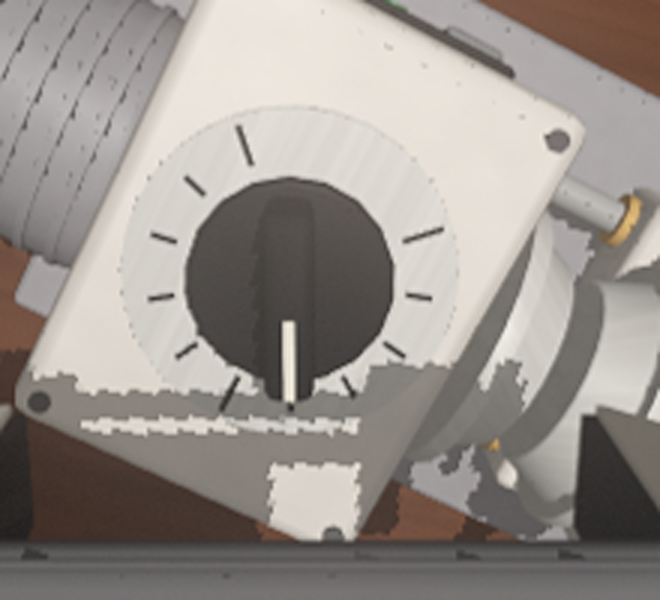

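Run:
```python
from h import *
from scipy.optimize import least_squares
c=cap('wrist')
P=lambda x,y,z:plane(c,180+(x+.5)/3-.5,110+(y+.5)/3-.5,z)[:2]
T={0:(423,235),1:(418.5,296.5),2:(395,350),3:(348,386),5:(230,394),6:(187,350),7:(160.5,297),8:(163.5,238),9:(194.5,186),10:(245,146)}
n=np.array(list(T));X=np.array([P(*T[k],151) for k in T])
def f(p):
    d=X-p[:2];b=np.arctan2(d[:,1],d[:,0]); e=b-(p[2]-np.radians(45+27*n)); return np.arctan2(np.sin(e),np.cos(e))
s=least_squares(f,[578,160,-.2]);print('centre',s.x[:2],'yaw',np.degrees(s.x[2]),'res deg',np.degrees(s.fun).round(1))
for a,b,z in(((289,322),(291,403),184),):
    d=P(*b,z)-P(*a,z);br=np.degrees(np.arctan2(d[1],d[0]));print('line',P(*a,z),P(*b,z),br,(-45-(br-np.degrees(s.x[2])))/27)
d=P(290.5,407,160)-s.x[:2];br=np.degrees(np.arctan2(d[1],d[0]));print('tip',np.linalg.norm(d),(-45-(br-np.degrees(s.x[2])))/27%13.33)
```

```text
centre [576.78191881 161.88735433] yaw -11.545429343315792 res deg [ 0.  -0.   0.  -0.1  0.3 -0.  -0.2  0.   0.1  0. ]
line [575.18068516 161.32510063] [555.99141826 155.66878613] -163.5763549204663 3.964108354709278
tip 32.42658651444389 3.999959479572785
```

The dial reads 4.0 by both the tick fit and the tool yaw. Next I move over the crossbar.

```bash
python3 -m pendant '{"dp":[[-0.006,0.012,0],[-0.018,0.036,0],[-0.032,0.062,0],[-0.045,0.09,0],[-0.055,0.11,0.01],[-0.0609,0.1203,0.02],[-0.0609,0.1203,0.03],[-0.0609,0.1203,0.03]],"rotation":[[0,0,0.05],[0,0,0.13],[0,0,0.21],[0,0,0.29],[0,0,0.37],[0,0,0.44],[0,0,0.4685],[0,0,0.4685]]}' -
python3 - <<'E'
from h import *
o=get_obs();print(o['tool_pos'],o['tcp_rot'],o['joint_positions'])
cap('wrist','w4.png')
E
```

```text
time: 8.88
tool_pos: [549.6, 27.7, 234.2]
tcp_rot: [3.141, 0.002, -0.201]
contact_force: [-0.0, -0.5, 0.2]
grip_width: 90.2
finger_force: 0.0
[549.626893    27.70426548 234.1741566 ] [ 3.14134579e+00  2.44032414e-03 -2.00904574e-01] [-8.89299953e-02  3.84436349e-01  1.43896948e+00  2.82427931e-05
  1.32063946e+00  1.68276358e+00]
```

View pics/w4.png

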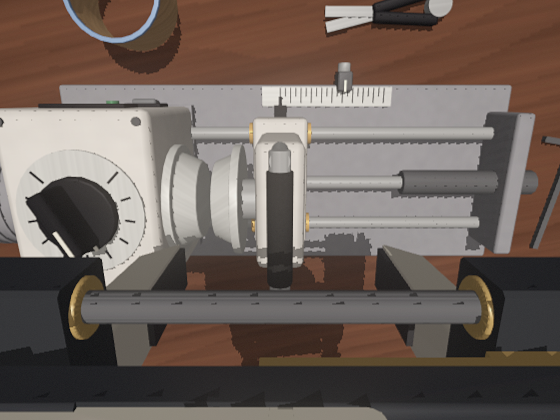

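The crossbar is at u≈280, centred between the fingers, with posts at v≈157 and about 280. The pointer tip is at about (280,98) and the marker line at about (345,90). I'll check the x position and refine the travel.

Run:
```python
from h import *
c=cap('wrist');o=get_obs();p=o['tool_pos']
print('tcp axis at z192',proj(c,[p[0],p[1],192]))
i=c['im'][:,:,::-1]
cv2.imwrite('pics/w4c.png',np.hstack([cv2.resize(i[60:130,260:370],None,fx=5,fy=5,interpolation=cv2.INTER_CUBIC),cv2.resize(i[135:300,235:330],(202,350),interpolation=cv2.INTER_CUBIC)]))
```

```text
tcp axis at z192 (np.float64(278.8199393550001), np.float64(234.33881901720525))
```

View pics/w4c.png

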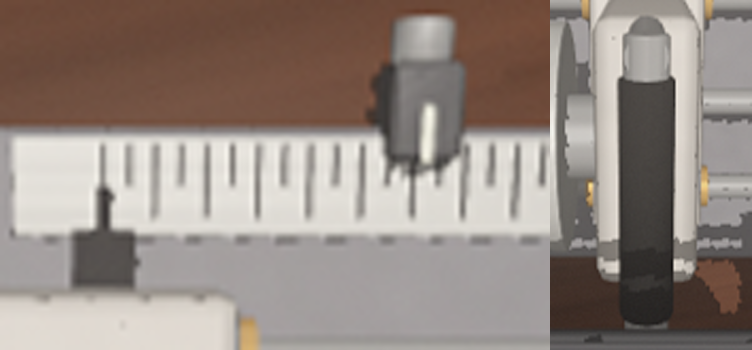

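```bash
python3 - <<'E'
from h import *
c=cap('wrist');y=np.radians(-11.55);Y=np.array([-np.sin(y),np.cos(y),0])
q=lambda x,yy,z:plane(c,260+(x+.5)/5-.5,60+(yy+.5)/5-.5,z)
a=q(104,190,30);b=[q(428.5,130,33),q(430,106,33),q(428,162,33)];print(a,b,[(a-k)@Y for k in b])
print('tick spacing check',(q(103,165,24)-q(515,165,24))@Y)
E
python3 -m pendant '{"dp":[[0,0,0.012],[0,0,0.028],[0,0,0.044],[0,0,0.058],[0,0,0.066],[0,0,0.0695],[0,0,0.0695],[0,0,0.0695]],"rotation":[[0,0,0],[0,0,0],[0,0,0],[0,0,0],[0,0,0],[0,0,0],[0,0,0],[0,0,0]]}' -
python3 -m pendant '{"dp":[[0,0,0],[0,0,0],[0,0,0],[0,0,0],[0,0,0],[0,0,0],[0,0,0],[0,0,0]],"rotation":[[0,0,0],[0,0,0],[0,0,0],[0,0,0],[0,0,0],[0,0,0],[0,0,0],[0,0,0]]}' 0.008
python3 -m pendant '{"dp":[[0,0,0],[0,0,0],[0,0,0],[0,0,0],[0,0,0],[0,0,0]],"rotation":[[0,0,0],[0,0,0],[0,0,0],[0,0,0],[0,0,0],[0,0,0]]}' -
```

```text
[627.5650671   11.76206109  30.        ] [array([625.97280453, -50.19573314,  33.        ]), array([630.14357591, -51.11495882,  33.        ]), array([620.30998666, -49.23782734,  33.        ])] [np.float64(61.02197819267965), np.float64(61.08750549619865), np.float64(61.217296051297474)]
tick spacing check 79.82286384905666
time: 10.02
tool_pos: [550.6, 27.6, 166.4]
tcp_rot: [-3.142, -0.001, -0.201]
contact_force: [-0.4, -0.6, -0.1]
grip_width: 90.0
finger_force: 0.0
time: 11.02
tool_pos: [550.3, 28.0, 165.9]
tcp_rot: [-3.141, -0.0, -0.201]
contact_force: [0.6, 6.3, -0.8]
grip_width: 15.3
finger_force: 30.1
time: 11.78
tool_pos: [550.4, 28.2, 165.9]
tcp_rot: [-3.141, -0.0, -0.201]
contact_force: [1.2, 5.6, -0.6]
grip_width: 15.0
finger_force: 30.0
```

```bash
python3 -m pendant '{"dp":[[0,0.004,0],[0,0.012,0],[0,0.02,0],[0,0.029,0],[0,0.038,0],[0,0.047,0],[0,0.054,0],[0,0.057,0]],"rotation":[[0,0,0],[0,0,0],[0,0,0],[0,0,0],[0,0,0],[0,0,0],[0,0,0],[0,0,0]]}' -
python3 -m pendant '{"dp":[[0,0,0],[0,0,0],[0,0,0]],"rotation":[[0,0,0],[0,0,0],[0,0,0]]}' -
python3 - <<'E'
from h import *
o=get_obs();print(o['tool_pos'],o['tcp_rot'])
c=cap('wrist'); i=c['im'][:,:,::-1].copy(); cv2.imwrite('pics/w5raw.png',i)
s=cap('scene')['im'][:,:,::-1]; cv2.imwrite('pics/s5raw.png',s)
p=o['tool_pos'];u,v=proj(c,[p[0]+77.4,p[1]-15.8,30]);print(u,v);u,v=int(u),int(v)
v0=max(v-40,0);u0=u-60;print('crop origin',u0,v0)
cv2.imwrite('pics/w5.png',np.vstack([cv2.resize(i[v0:v0+60,u0:u0+130],(650,300),interpolation=cv2.INTER_CUBIC),cv2.resize(s[225:285,200:330],(650,300),interpolation=cv2.INTER_CUBIC)]))
E
```

```text
time: 12.78
tool_pos: [539.3, -26.1, 165.9]
tcp_rot: [-3.138, -0.0, -0.201]
contact_force: [3.3, 13.1, -1.2]
grip_width: 15.2
finger_force: 30.0
time: 13.15
tool_pos: [539.2, -26.2, 165.9]
tcp_rot: [-3.138, -0.0, -0.2]
contact_force: [3.0, 11.3, -0.4]
grip_width: 15.2
finger_force: 30.0
[539.24435826 -26.18451135 165.89081061] [-3.13824648e+00 -2.14972492e-04 -2.00495723e-01]
280.1489286551246 96.62589573187961
crop origin 220 56
```

View pics/w5.png

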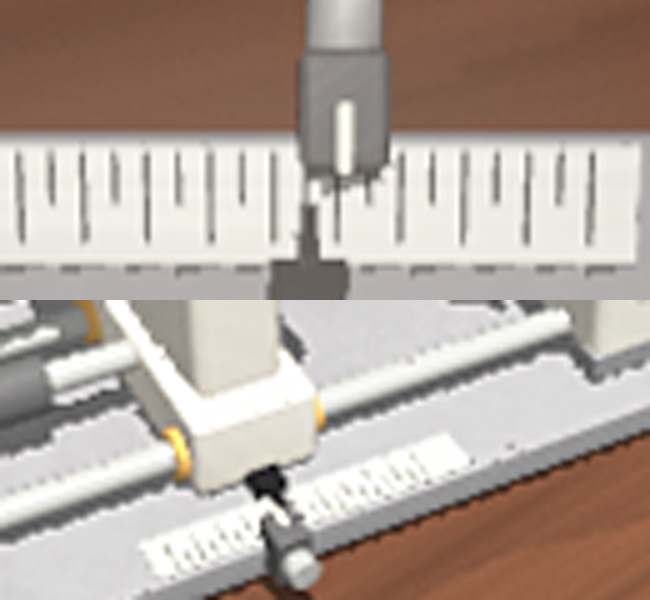

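Run:
```python
from h import *
c=cap('wrist');y=np.radians(-11.55);Y=np.array([-np.sin(y),np.cos(y),0])
q=lambda x,yy,z:plane(c,220+(x+.5)/5-.5,56+(yy+.5)/5-.5,z)
a=q(310,202,30);print(a,[(a-q(344.5,v,33))@Y for v in(105,135,165)], proj(c,[0,0,0]))
g=cv2.cvtColor(c['im'],cv2.COLOR_RGB2GRAY)
for v in(94,96,98,100,102):print(v,g[v,274:292])
for v in(78,82,86,88):print(v,g[v,280:298])
```

```text
[616.8723183 -43.1377665  30.       ] [np.float64(5.193966148043416), np.float64(5.2210329589732245), np.float64(5.248335440432793)] (np.float64(342.74770245944165), np.float64(582.2819742321229))
94 [149 202 240 242 241 245 194 173 238 247 175 142 183 109 206 213 240 245]
96 [147 200 237 239 240 233 171 156 207 218 240 244 222 125 232 240 238 238]
98 [147 200 238 240 242 223 134  89  87 168 237 243 221 124 232 240 238 238]
100 [149 202 239 242 243 225 137  92  89 170 238 244 222 125 233 241 239 239]
102 [145 198 236 240 217 193 122  94  91 169 237 242 218 148 231 239 237 237]
78 [108 122 140 140 139 134 129 197 251 254 197 139 133 134 134 135 126 105]
82 [109 120 135 136 135 134 127 194 249 254 196 137 132 132 134 136 127 102]
86 [143 119 133 133 133 131 127 194 249 254 197 138 131 132 131 130 120  92]
88 [152 112 124 125 124 125 119 192 251 254 174 119 123 125 126 123 111 111]
```

```bash
python3 -m pendant '{"dp":[[0,0.002,0],[0,0.004,0],[0,0.0054,0],[0,0.0054,0],[0,0.0054,0]],"rotation":[[0,0,0],[0,0,0],[0,0,0],[0,0,0],[0,0,0]]}' -
cat > m6.py <<'E'
from h import *
c=cap('wrist');y=np.radians(-11.55);Y=np.array([-np.sin(y),np.cos(y),0])
g=cv2.cvtColor(c['im'],cv2.COLOR_RGB2GRAY).astype(float)
for v in(97,98,99,100,101,102):print(v,g[v,274:292].astype(int))
for v in(80,84,88):print(v,g[v,274:292].astype(int))
def cen(v,lo,hi,s):
    w=np.clip(s*(g[v,lo:hi]-(225 if s<0 else 140)),0,None); return (w*np.arange(lo,hi)).sum()/w.sum()
p=[cen(v,277,287,-1) for v in(99,100,101)];m=[cen(v,278,290,1) for v in(78,80,82,84)]
print(p,m)
a=plane(c,np.mean(p),100,30);b=plane(c,np.mean(m),81,33);print(a,b,'remaining',(a-b)@Y)
i=c['im'][:,:,::-1];cv2.imwrite('pics/w6.png',cv2.resize(i[60:115,230:340],(770,385),interpolation=cv2.INTER_CUBIC))
E
python3 m6.py
```

```text
time: 13.92
tool_pos: [538.3, -31.1, 165.9]
tcp_rot: [-3.138, -0.0, -0.2]
contact_force: [3.4, 13.1, -0.8]
grip_width: 15.2
finger_force: 30.0
97 [229 225 237 239 243 203 119  88 111 109 234 241 240 217 235 238 238 239]
98 [240 240 240 240 245 173  99  93  91 110 237 241 239 239 239 238 238 239]
99 [240 240 240 241 246 175 101  95  94 111 239 242 239 239 239 239 239 240]
100 [240 240 240 241 246 173 101  95  95 112 240 243 240 239 239 240 239 240]
101 [239 239 239 240 244 203 121  94  93 111 205 238 240 239 239 239 239 240]
102 [238 238 238 238 242 223 138  93  91 146 202 235 239 238 238 238 238 239]
80 [114 132 137 134 136 134 125 249 254 238 164 131 134 135 135 131 123  95]
84 [113 128 135 135 134 132 124 249 254 239 163 131 135 135 136 129 116 117]
88 [126 119 124 125 126 123 117 250 254 238 159 121 124 125 127 120 106 128]
[np.float64(281.24590163934425), np.float64(281.23315118397085), np.float64(281.5200764818356)] [np.float64(282.10919540229884), np.float64(282.1072463768116), np.float64(282.1098265895954), np.float64(282.10434782608695)]
[613.04985212 -47.1559581   30.        ] [626.4352251  -50.48608459  33.        ] remaining 0.5826330024410161
```

View pics/w6.png

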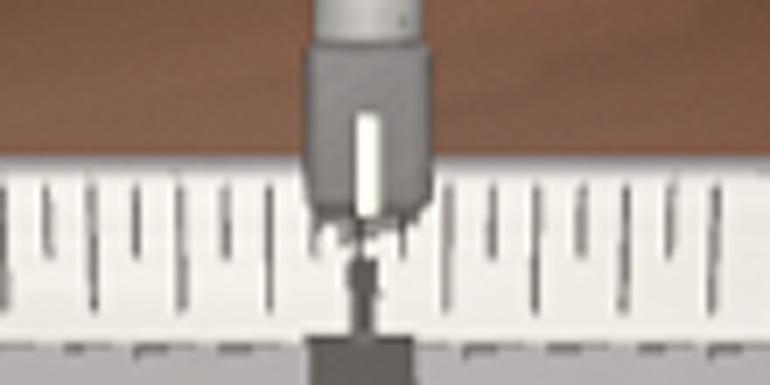

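The pointer tip is at x≈361 and the marker line at x≈368 in the crop, which is about 0.6 mm short. One small final draw should close it.

```bash
python3 -m pendant '{"dp":[[0,0.0006,0],[0,0.0006,0],[0,0.0006,0],[0,0.0006,0]],"rotation":[[0,0,0],[0,0,0],[0,0,0],[0,0,0]]}' -
python3 m6.py | tail -2
```

```text
time: 14.48
tool_pos: [538.2, -31.5, 165.9]
tcp_rot: [-3.137, -0.0, -0.2]
contact_force: [3.5, 12.9, -0.9]
grip_width: 14.9
finger_force: 30.0
[np.float64(281.6331236897275), np.float64(281.4764705882353), np.float64(281.2732142857143)] [np.float64(281.50439882697947), np.float64(281.51488095238096), np.float64(281.51488095238096), np.float64(281.51488095238096)]
[612.9409246  -47.66225959  30.        ] [626.43537382 -50.45320943  33.        ] remaining 0.03253492227371607
```

```bash
python3 -c "
from plant import workorder; print(workorder.close_job())"
```

```text
the job is handed in; nothing more can be done
None
```

The dial is set to 4 and the tailstock is drawn back about 61 mm, with its pointer within about 0.1 mm of the marker line by camera; the gripper is still holding the handle, and the job was handed in at about 14.5 s of the 54 s allowed.

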